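# Rack the microscope objectives by length

## Robot

A 6-joint arm with a two-finger parallel gripper is mounted at the origin on the work surface. World frame = base frame: x ahead of the robot, y to its left, z up, the work surface at z = 0. Lengths are in mm, angles in rad, forces in N, time in s.
With the tool pointing down it reaches from about 350 to 875 mm from the base axis. Payload 4.2 kg.
Tool frame: the origin (TCP) lies between the finger pads; the fingertips stand 25 mm ahead of it and the grasp point (between the pads) lies 6 mm ahead of it; z points along the fingers, y is the line along which they close (so a half turn about z gives the same grasp; the last joint's range is limited). The gripper opens to 85 mm and grips with 20 to 120 N. Pads are 22 mm wide; open, the fingers measure 114 mm over their backs; the gripper's body (76 mm by 85 mm) begins 54 mm behind the grasp point. The pads swing forward as they close: fully open they stand 13 mm farther back than shut.
Start: joints at [1.492, 0.385, 0.008, 0, -1.194, -0.259], TCP at [207.1, 589.669, 256.312] pointing down, gripper open.
Joint ranges: [-3.14, 3.14], [-1.21, 2.06], [-1.07, 1.41], [-3.16, 2.05], [-2.99, -0.16], [-3.1, 3.1]. Speed limits (rad/s): [2.79, 2.79, 3.14, 3.14, 3.14, 3.14].

## Interface

Orientations are given as a unit quaternion [x, y, z, w].
In Python, from bench import read_state, get_image, job_done gives the robot as it stands.
- The arm moves only by the tool play_rows, never from a script. Its argument "series" is a list of rows, each a list of 6 numbers: the shift along the world's x, y, z in mm, then the turn, a rotation vector about the world's x, y, z in units of 6 degrees (1.0 is 6 degrees). A call has 1 to 20 rows; each row shifts and turns the commanded pose from where the row before left it; what a row does not reach is not made up. A row lasts 1/12 s, in which the tool goes at most 41.7 mm and 7.16 degrees, less where a joint would pass 70% of its speed; a pose out of reach is approached as far as the arm can. A call is refused whole if a number of a shift passes 41.7 or a number of a turn 1, either way. A call with a gripper value outside its range is refused whole. "gripper" is the opening, from 0 (shut) to 1 (fully open), set as the call begins (left out, the last holds). The fingers move at their own pace and stop on an object; the grip force is fixed at half the most. Time passes only in rows, so rows that do not move let the fingers close. It gives the time, the measured TCP pose, the force, the opening and the grip force at its end, in the units of the state.
- read_state(): the state, without advancing time (a new reading comes with each control period).
- get_image(name): name is "scene" or "top"; returns a dict with "image" (400x640x3 uint8, red, green, blue), "fx", "fy", "cx", "cy" (pixels), "eye" and "rotation" of the camera in the world. Camera axes: x right, y down, z forward; pixel columns grow to the right and rows downward; lengths in mm; the calibration is good to about 2 mm. A picture is of the moment at which its call begins. There is no depth.
- job_done(): hands the job in; it is judged then, once.
The state is a dict: "clock": time; "joints": joint angles; "joint_vel": joint speeds; "joint_efforts": joint torques, N m; "position": TCP position; "ee_rot": TCP orientation; "contact_force": force on the tool from outside, world axes, zero at the start; "wrist_torque": the same for the moment, N m; "gripper_width": finger opening in mm; "grasp_force": force on a finger pad.
Only numpy, scipy, OpenCV 4.12 (cv2) and the standard library are available. Lean on these libraries where they do the work, as an engineer would, in place of code of your own. Each camera call takes 0.05 s, during which the arm holds its last target. There are 200 camera calls.

## Task

Put the four microscope objectives into the seats of the white rack in order of length, the shortest next to the black stop block and the longest at the open end, each standing upright, nose up, flat on the floor of its seat. They are delicate optics: set them down gently, don't drop them or tip them over, and leave the open sample dish where it stands.

Things in the scene. Friction and masses are not known exactly. Their poses are not given: they have to be found in the camera images.
- objective1_center (a point): The shortest microscope objective: a bare metal barrel 32 mm in diameter and 44 mm tall, standing upright on the bench, lens nose up, with a dark knurled ring low on the barrel. This point is on its axis, half-way up (22 mm above its foot); z is along its axis, upwards. From below: brass thread 30 mm in diameter to 4 mm height, straight 32 mm barrel from there to 32 mm, then a nose tapering to 27 mm at the top. About 100 g.
- objective2_center (a point): The second shortest microscope objective: a bare metal barrel 32 mm in diameter and 56 mm tall, standing upright on the bench, lens nose up, with a dark knurled ring low on the barrel. This point is on its axis, half-way up (28 mm above its foot); z is along its axis, upwards. From below: brass thread 30 mm in diameter to 4 mm height, straight 32 mm barrel from there to 44 mm, then a nose tapering to 23 mm at the top. About 130 g.
- objective3_center (a point): The second longest microscope objective: a bare metal barrel 32 mm in diameter and 68 mm tall, standing upright on the bench, lens nose up, with a dark knurled ring low on the barrel. This point is on its axis, half-way up (34 mm above its foot); z is along its axis, upwards. From below: brass thread 30 mm in diameter to 4 mm height, straight 32 mm barrel from there to 56 mm, then a nose tapering to 18 mm at the top. About 160 g.
- objective4_center (a point): The longest microscope objective: a bare metal barrel 32 mm in diameter and 80 mm tall, standing upright on the bench, lens nose up, with a dark knurled ring low on the barrel. This point is on its axis, half-way up (40 mm above its foot); z is along its axis, upwards. From below: brass thread 30 mm in diameter to 4 mm height, straight 32 mm barrel from there to 68 mm, then a nose tapering to 13 mm at the top. About 190 g.
- seat1_floor (a point): The seat next to the black stop block on the rack: a round grey dish, 50 mm inside and 56 mm outside diameter. This point is the centre of its flat floor, 11 mm above the bench; the rim stands 3 mm above the floor. x points along the row, away from the stop block; z up.
- seat2_floor (a point): The seat second from the stop block on the rack: a round grey dish, 50 mm inside and 56 mm outside diameter. This point is the centre of its flat floor, 11 mm above the bench; the rim stands 3 mm above the floor. x points along the row, away from the stop block; z up.
- seat3_floor (a point): The seat third from the stop block on the rack: a round grey dish, 50 mm inside and 56 mm outside diameter. This point is the centre of its flat floor, 11 mm above the bench; the rim stands 3 mm above the floor. x points along the row, away from the stop block; z up.
- seat4_floor (a point): The seat farthest from the stop block, at the open end on the rack: a round grey dish, 50 mm inside and 56 mm outside diameter. This point is the centre of its flat floor, 11 mm above the bench; the rim stands 3 mm above the floor. x points along the row, away from the stop block; z up.
- rack: Fixed white rack plate, 305 x 72 mm and 8 mm thick, with four grey seats in one row at 70 mm pitch (at -105, -35, 35 and 105 mm along its x) and, at one end, a black stop block (16 mm along the row, 64 mm across, centred at x = -150 mm, its top 30 mm above the bench). Origin on the bench midway between the two middle seats; x runs along the row away from the stop block. It can lie at any yaw.
- dish: Open, shallow white sample dish with a dark disc in it, 70 mm in diameter, 12 mm tall, loose, standing among the objectives; origin at the centre of its underside. It is to stay where it is. Also about, each among the objectives and no part of the job: a black dust cap (38 mm across, 13 mm tall), a chip box (45 mm square, 14 mm tall) and a wooden slide case (78 x 28 mm, 8 mm tall).
Mind the look-alikes: they are no part of the job. Leave any blue or red look-alike of the part that bears objective2_center alone.

How it is judged (in metres and radians):
At the end, for the whole second after the job is handed in: Each objective stands in its own seat, shortest at the stop block to longest at the open end: axis within 12 mm of the seat's centre, foot on the floor (within 3 mm), upright within 3 degrees, released and at rest (horizontal distance between objective1_center and seat1_floor below 0.012 m and z of objective1_center in the frame of seat1_floor between 0.019 and 0.025 m and angle between each of objective1_center, objective2_center, objective3_center, objective4_center's own z axis and vertical below 0.05 rad and linear speed of each of objective1, objective2, objective3, objective4 below 0.02 m/s and angular speed of each of objective1, objective2, objective3, objective4 below 0.2 rad/s and contact force between each of objective1, objective2, objective3, objective4 and the fingers below 0.05 N and horizontal distance between objective2_center and seat2_floor below 0.012 m and z of objective2_center in the frame of seat2_floor between 0.025 and 0.031 m and horizontal distance between objective3_center and seat3_floor below 0.012 m and z of objective3_center in the frame of seat3_floor between 0.031 and 0.037 m and horizontal distance between objective4_center and seat4_floor below 0.012 m and z of objective4_center in the frame of seat4_floor between 0.037 and 0.043 m); the robot touches nothing.
It fails at once if an objective tipped over (more than 45 degrees) (angle between any of objective1_center, objective2_center, objective3_center, objective4_center's own z axis and vertical above 0.785 rad).
It fails at once if an objective dropped (falling free at over 0.45 m/s, a fall of about 10 mm) ((contact force between objective1 and the fingers below 0.01 N and linear speed of objective1 above 0.45 m/s) or (contact force between objective2 and the fingers below 0.01 N and linear speed of objective2 above 0.45 m/s) or (contact force between objective3 and the fingers below 0.01 N and linear speed of objective3 above 0.45 m/s) or (contact force between objective4 and the fingers below 0.01 N and linear speed of objective4 above 0.45 m/s)).
It fails at once if the sample dish moved by more than 15 mm (distance of dish from where it was at the start of the episode above 0.015 m).
It also fails if it takes over 128 s, if anything falls off the work surface, if the arm or the gripper's body presses on something with over 40 N, if the wrist force passes 120 N, or if a joint passes its speed limit or range.

## Working session

There is one attempt and no reset: what is moved stays moved. The work goes in short steps, Python scripts to look and compute and a tool call to move; the robot and the scene stay as the last step left them, time stands still between calls to the robot, and variables do not carry over. Pictures are saved under pics/ and viewed, at most 14 in all, crops included, and the job is handed in when it is done.

Besides the shell and the picture viewer there is one more tool, called after "Call:" as name([rows], argument=value, ...), one row to a line, values as JSON. play_rows: Moves the arm, as the interface text tells. Its arguments: {"type":"object","properties":{"series":{"type":"array","items":{"type":"array","items":{"type":"number"}}},"gripper":{"type":"number"}},"required":["series"]}

```bash
mkdir -p pics
cat > h.py <<'E'
import numpy as np, cv2
from bench import read_state, get_image, job_done
def grab(cam,name):
    d=get_image(cam); cv2.imwrite(f'pics/{name}.png',d['image'][:,:,::-1]); 
    np.savez(f'pics/{name}.npz',**{k:np.array(v) for k,v in d.items()}); return d
def load(name): return dict(np.load(f'pics/{name}.npz'))
def px2w(d,u,v,z):
    R=np.array(d['rotation']); 
    e=np.array(d['eye']); r=R@np.array([(u-d['cx'])/d['fx'],(v-d['cy'])/d['fy'],1]); return e+r*(z-e[2])/r[2]
def w2px(d,p):
    c=np.array(d['rotation']).T@(np.array(p)-d['eye']); return np.array([d['cx']+d['fx']*c[0]/c[2],d['cy']+d['fy']*c[1]/c[2]])
E
python3 - <<'E'
from h import *
for n in ('top','scene'):
    d=grab(n,n+'0'); print(n,d['eye'],np.round(d['rotation'],3).tolist(),d['fx'],d['cx'],d['cy'])
print(read_state())
E
```

```text
top [ 419.49720609  -21.42056391 1108.10727524] [0.711, -0.701, 0.035, -0.035] 518.0793593932916 324.4684883845602 207.68906689072693
scene [1052.12274661  488.5912856   732.57630414] [0.369, 0.84, -0.369, -0.15] 448.1715468511391 326.8659158276777 188.15801333250934
{'clock': 0.1, 'joints': array([ 1.49156882e+00,  3.85478614e-01,  6.77334014e-03, -4.32899296e-04,
       -1.19394535e+00, -2.58611383e-01]), 'joint_vel': array([ 0.00020369, -0.00068089,  0.00508804,  0.00135781, -0.00111059,
       -0.00033099]), 'joint_efforts': array([ 2.75058292e-04, -3.93318486e+01,  1.88929564e+01,  4.19791594e+00,
       -2.60427914e-03,  4.28956795e-06]), 'position': array([206.97569598, 589.25304041, 255.33608529]), 'ee_rot': array([ 9.85753133e-01, -1.68195899e-01, -1.17332062e-04,  9.41442012e-04]), 'contact_force': array([0.53366273, 0.2013983 , 0.3898245 ]), 'wrist_torque': array([0.04002251, 0.04169222, 0.01704553]), 'grasp_force': 0.0, 'gripper_width': 85.74025989712393}
```

View pics/top0.png

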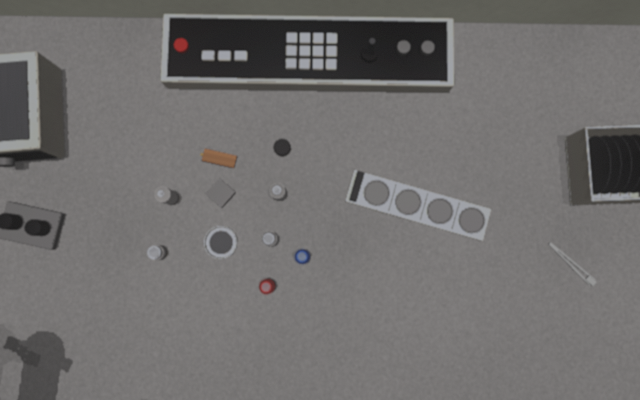

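View pics/scene0.png

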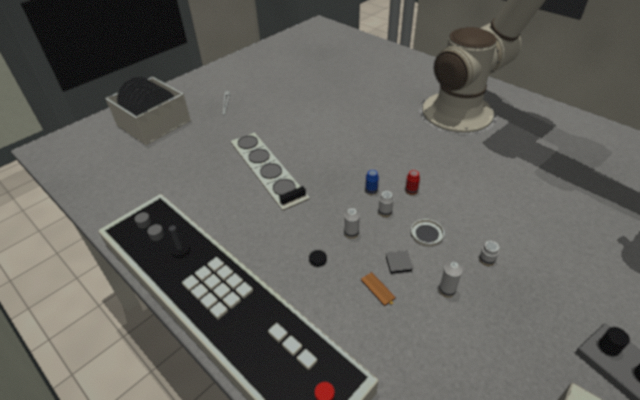

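The top view shows bare barrels at (165,195), (156,253), (278,192) and (269,239). The look-alikes are blue (302,257) and red (267,286), which I leave alone. The dish is at (221,242), the cap at (282,147), and the rack runs from the stop (357,187) to the seat 4 end (471,220). In the scene view the metal barrels are at (352,222), (386,202), (489,251) and (451,278). "rotation" is a quaternion, so I'll fix the helper and take enlarged crops.

```bash
sed -i "s/R=np.array(d\['rotation'\]);/R=Rot(d)/; s/np.array(d\['rotation'\]).T@/Rot(d).T@/" h.py
cat >> h.py <<'E'
from scipy.spatial.transform import Rotation
def Rot(d): return Rotation.from_quat(d['rotation']).as_matrix()
E
python3 - <<'E'
from h import *
t=load('top0');s=load('scene0')
print(Rot(t).round(2).tolist())
for u,v in [(165,195),(156,253),(278,192),(269,239),(302,257),(267,286),(221,242)]:
    p=px2w(t,u,v,30); print((u,v),p.round(),w2px(s,p).round())
for u,v in [(376,193),(408,202),(440,211),(471,220)]: print(px2w(t,u,v,11).round(1))
c=t['image'][130:300,140:320]; cv2.imwrite('pics/ct.png',cv2.resize(c,None,fx=4,fy=3.5 if 0 else 3.5,interpolation=2)[:,:,::-1])
c=s['image'][160:310,330:520]; cv2.imwrite('pics/cs.png',cv2.resize(c,None,fx=4,fy=4,interpolation=2)[:,:,::-1])
c=t['image'][160:250,335:500]; cv2.imwrite('pics/cr.png',cv2.resize(c,None,fx=4,fy=4,interpolation=2)[:,:,::-1])
E
```

```text
[[0.01, -1.0, 0.1], [-1.0, -0.01, 0.0], [0.0, -0.1, -1.0]]
(165, 195) [548. 313.  30.] [451. 283.]
(156, 253) [427. 326.  30.] [490. 249.]
(278, 192) [558.  77.  30.] [351. 223.]
(269, 239) [459.  93.  30.] [386. 202.]
(302, 257) [423.  24.  30.] [372. 180.]
(267, 286) [362.  95.  30.] [412. 181.]
(221, 242) [451. 193.  30.] [426. 223.]
[ 561.  -130.9   11. ]
[ 542.7 -199.1   11. ]
[ 524.4 -267.2   11. ]
[ 506.1 -332.9   11. ]
```

View pics/ct.png

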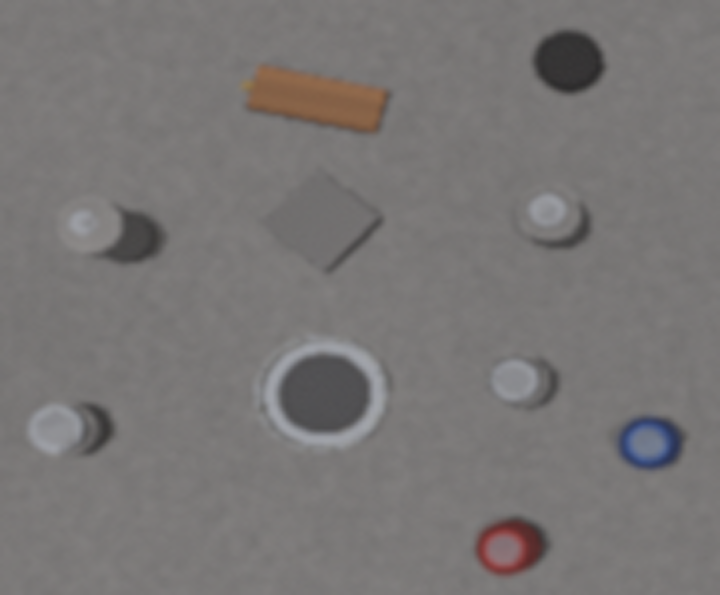

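View pics/cs.png

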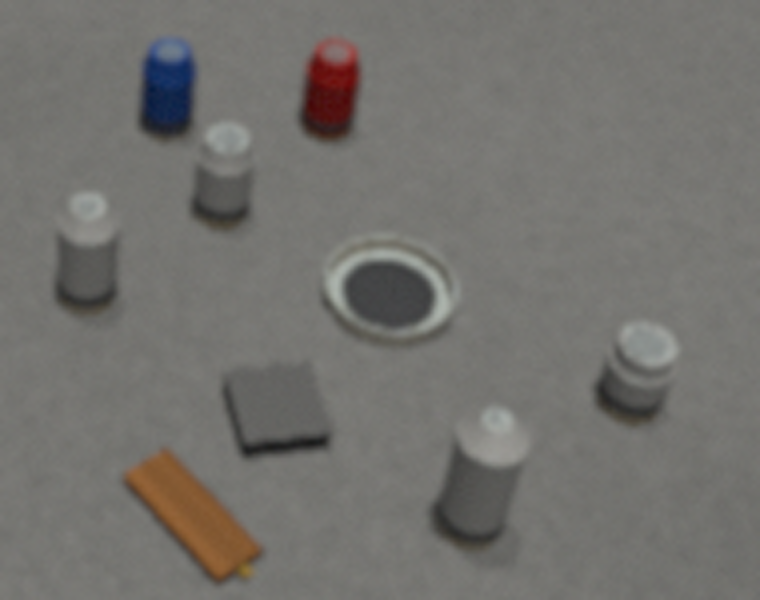

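View pics/cr.png

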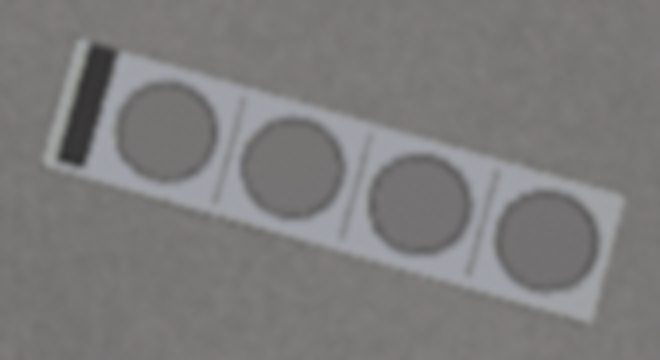

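Crop check, by scene height, nose size and taper:
- obj1 is the widest, shortest nose, at crop (647,343).
- obj2 is bare metal at (229,138).
- obj3 is at (88,206).
- obj4 is at (497,420), with the smallest nose tip.

The seats in the rack crop are at (167,131), (293,167), (420,204) and (547,241), with the stop at the left end.

Run:
```python
from h import *
t=load('top0');s=load('scene0')
f=lambda a,o,sx,sy:((a[0]+.5)/sx-.5+o[0],(a[1]+.5)/sy-.5+o[1])
for n,z,a,b in [(1,44,(57,429),(647,343)),(2,56,(515,381),(229,138)),(3,68,(547,210),(88,206)),(4,80,(84,222),(497,420))]:
    print(n,px2w(t,*f(a,(140,130),4,3.5),z).round(1),px2w(s,*f(b,(330,160),4,4),z).round(1))
P=np.array([px2w(t,*f(a,(335,160),4,4),12)[:2] for a in [(167,131),(293,167),(420,204),(547,241)]])
c=P.mean(0); d=P[3]+P[2]-P[0]-P[1]; d/=np.linalg.norm(d); print(P.round(1).tolist(),c,d,np.degrees(np.arctan2(d[1],d[0])))
for k in (-105,-35,35,105): print((c+k*d).round(1))
print('dish',px2w(t,*f((325,393),(140,130),4,3.5),12).round(1))
print([px2w(t,*f(a,(140,130),4,3.5),12).round(0).tolist() for a in [(322,220),(569,62),(315,98)]])
print(Rotation.from_quat(read_state()['ee_rot']).as_matrix().round(2).tolist())
```

```text
1 [428.2 326.3  44. ] [428.8 327.2  44. ]
2 [459.1  91.5  56. ] [460.4  93.7  56. ]
3 [557.6  76.5  68. ] [559.2  77.8  68. ]
4 [545.8 306.5  80. ] [546.4 308.   80. ]
[[562.3, -131.6], [543.9, -198.7], [525.1, -266.2], [506.3, -333.4]] [ 534.39045124 -232.45846327] [-0.2674234  -0.96357912] -105.51100131575602
[ 562.5 -131.3]
[ 543.8 -198.7]
[ 525.  -266.2]
[ 506.3 -333.6]
dish [452.1 196.4  12. ]
[[557.0, 202.0, 12.0], [657.0, 72.0, 12.0], [633.0, 208.0, 12.0]]
[[0.94, -0.33, -0.0], [-0.33, -0.94, -0.0], [0.0, 0.0, -1.0]]
```

Both cameras agree to about 1.5 mm, and the seat pitch comes out at 70 mm. I'll grip across the row, which means a turn of about -86°, and place shortest first.

Going above objective 1 at (428.5, 326.8).

Call:
play_rows([
  [11,-13,-5,0,0,-0.72],
  [11,-13,-5,0,0,-0.72],
  [11,-13,-5,0,0,-0.72],
  [11,-13,-5,0,0,-0.72],
  [11,-13,-5,0,0,-0.72],
  [11,-13,-5,0,0,-0.72],
  [11,-13,-5,0,0,-0.72],
  [11,-13,-5,0,0,-0.72],
  [11,-13,-5,0,0,-0.72],
  [11,-13,-5,0,0,-0.72],
  [11,-13,-5,0,0,-0.72],
  [11,-13,-5,0,0,-0.72],
  [11,-13,-5,0,0,-0.72],
  [11,-13,-5,0,0,-0.72],
  [11,-13,-5,0,0,-0.72],
  [11,-13,-5,0,0,-0.72],
  [11,-13,-5,0,0,-0.72],
  [11,-13,-5,0,0,-0.72],
  [11,-13,-5,0,0,-0.72],
  [11,-13,-5,0,0,-0.72],
], gripper=1)

```text
clock: 1.77
position: [427.3, 328.7, 155.7]
ee_rot: [-0.602, 0.798, -0.0, -0.0]
contact_force: [0.5, 0.6, 0.6]
gripper_width: 85.5
grasp_force: 0.0
```

Call:
play_rows([
  [1.4,-2.9,0,0,0,0],
  [0,0,0,0,0,0],
  [0,0,0,0,0,0],
  [0,0,0,0,0,0],
])

```text
clock: 2.1
position: [428.3, 327.5, 156.6]
ee_rot: [-0.604, 0.797, 0.0, 0.0]
contact_force: [0.6, -0.3, 0.4]
gripper_width: 85.4
grasp_force: 0.0
```

Run:
```python
from h import *
s=read_state();print(s['joints'].round(3),Rotation.from_quat(s['ee_rot']).as_matrix().round(3).tolist())
d=grab('scene','s1');c=d['image'][60:320,330:600]; cv2.imwrite('pics/c1.png',cv2.resize(c,None,fx=2.2,fy=2.2,interpolation=2)[:,:,::-1])
```

```text
[ 0.954  0.336 -0.342  0.    -0.892 -1.227] [[-0.27, -0.963, 0.0], [-0.963, 0.27, 0.001], [-0.001, -0.0, -1.0]]
```

View pics/c1.png

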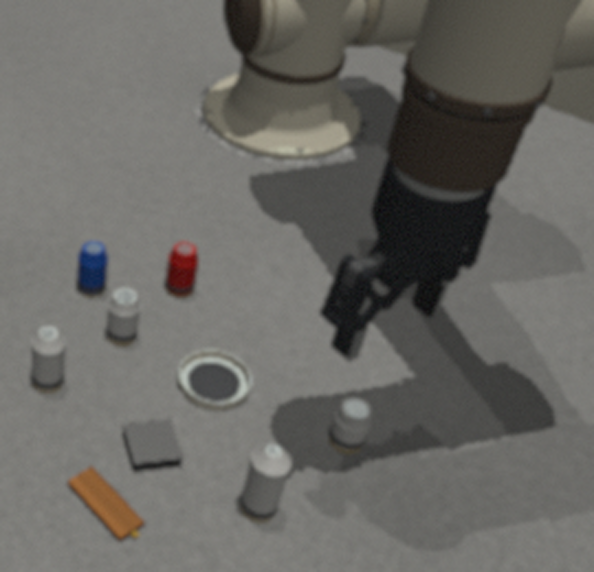

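Over objective 1 at crop (352,420), with the fingers straddling along x as intended. Now descend and grip.

Call:
play_rows([
  [0,0,-20,0,0,0],
  [0,0,-20,0,0,0],
  [0,0,-20,0,0,0],
  [0,0,-20,0,0,0],
  [0,0,-15,0,0,0],
  [0,0,-10,0,0,0],
  [0,0,-10,0,0,0],
  [0,0,-6,0,0,0],
  [0,0,-3,0,0,0],
  [0,0,0,0,0,0],
  [0,0,0,0,0,0],
])

```text
clock: 3.07
position: [428.8, 327.2, 32.8]
ee_rot: [-0.604, 0.797, 0.0, 0.001]
contact_force: [0.3, -0.5, 0.8]
gripper_width: 85.4
grasp_force: 0.0
```

Call:
play_rows([
  [0,0,0,0,0,0],
  [0,0,0,0,0,0],
  [0,0,0,0,0,0],
  [0,0,0,0,0,0],
  [0,0,0,0,0,0],
  [0,0,0,0,0,0],
  [0,0,0,0,0,0],
  [0,0,0,0,0,0],
  [0,0,0,0,0,0],
  [0,0,0,0,0,0],
], gripper=0)

```text
clock: 3.9
position: [428.7, 327.0, 33.0]
ee_rot: [-0.604, 0.797, 0.0, 0.0]
contact_force: [-0.5, -0.3, 5.8]
gripper_width: 30.0
grasp_force: 59.4
```

Width reads 30 against a 32 mm barrel. I'll lift and look.

Call:
play_rows([
  [0,0,4,0,0,0],
  [0,0,6,0,0,0],
  [0,0,8,0,0,0],
  [0,0,8,0,0,0],
  [0,0,4,0,0,0],
  [0,0,0,0,0,0],
  [0,0,0,0,0,0],
])

```text
clock: 4.48
position: [428.6, 326.9, 62.7]
ee_rot: [-0.603, 0.797, 0.0, 0.0]
contact_force: [0.2, 0.1, -1.9]
gripper_width: 30.1
grasp_force: 59.3
```

Run:
```python
from h import *
d=grab('scene','s2');c=d['image'][170:290,420:560]; cv2.imwrite('pics/c2.png',cv2.resize(c,None,fx=5,fy=5,interpolation=2)[:,:,::-1])
```

```text
(no output)
```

View pics/c2.png

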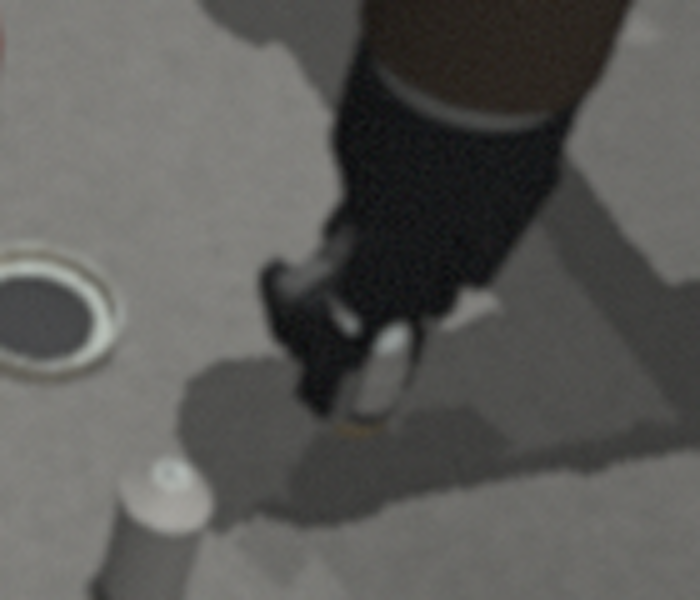

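Objective 1 is lifted and upright, with the brass foot clear at (360,428). On to seat 1.

Call:
play_rows([
  [0,0,15,0,0,0],
  [0,0,20,0,0,0],
  [0,0,20,0,0,0],
  [3,-10.3,5,0,0,0],
  [6,-20.5,0,0,0,0],
  [8.8,-30,0,0,0,0],
  [8.8,-30,0,0,0,0],
  [8.8,-30,0,0,0,0],
  [8.8,-30,0,0,0,0],
  [8.8,-30,0,0,0,0],
  [8.8,-30,0,0,0,0],
  [8.8,-30,0,0,0,0],
  [8.8,-30,0,0,0,0],
  [8.8,-30,0,0,0,0],
  [8.8,-30,0,0,0,0],
  [8.8,-30,0,0,0,0],
  [8.8,-30,0,0,0,0],
  [8.8,-30,0,0,0,0],
  [7,-25,0,0,0,0],
  [3.5,-12.4,0,0,0,0],
])

```text
clock: 6.2
position: [561.8, -134.6, 120.9]
ee_rot: [-0.602, 0.798, 0.001, -0.001]
contact_force: [0.2, 0.6, -0.4]
gripper_width: 30.2
grasp_force: 59.4
```

Call:
play_rows([
  [0,0,0,0,0,0],
  [0,0,0,0,0,0],
  [0,0,0,0,0,0],
])

```text
clock: 6.45
position: [561.6, -131.0, 121.7]
ee_rot: [-0.604, 0.797, 0.001, -0.001]
contact_force: [0.5, 0.9, -0.1]
gripper_width: 30.1
grasp_force: 59.4
```

Call:
play_rows([
  [0.5,0,-12,0,0,0],
  [0,0,-15,0,0,0],
  [0,0,-15,0,0,0],
  [0,0,-12,0,0,0],
  [0,0,-9,0,0,0],
  [0,0,-5,0,0,0],
  [0,0,-3,0,0,0],
  [0,0,-2,0,0,0],
  [0,0,-1.5,0,0,0],
  [0,0,-1,0,0,0],
  [0,0,0,0,0,0],
  [0,0,0,0,0,0],
])

```text
clock: 7.45
position: [563.1, -131.5, 47.2]
ee_rot: [-0.604, 0.797, -0.0, 0.0]
contact_force: [0.6, 0.4, -0.6]
gripper_width: 29.9
grasp_force: 59.4
```

Call:
play_rows([
  [0,0,-0.5,0,0,0],
  [0,0,-0.5,0,0,0],
  [0,0,-0.5,0,0,0],
  [0,0,0,0,0,0],
  [0,0,0,0,0,0],
])

```text
clock: 7.87
position: [562.9, -131.5, 45.3]
ee_rot: [-0.603, 0.797, 0.0, -0.0]
contact_force: [0.4, 0.8, -1.0]
gripper_width: 30.1
grasp_force: 59.4
```

Call:
play_rows([
  [0,0,-0.4,0,0,0],
  [0,0,-0.4,0,0,0],
  [0,0,-0.4,0,0,0],
  [0,0,0,0,0,0],
  [0,0,0,0,0,0],
])

```text
clock: 8.28
position: [562.9, -131.4, 44.1]
ee_rot: [-0.604, 0.797, 0.0, -0.0]
contact_force: [1.0, 0.4, -1.2]
gripper_width: 30.4
grasp_force: 59.5
```

Call:
play_rows([
  [0,0,-0.5,0,0,0],
  [0,0,-0.4,0,0,0],
  [0,0,0,0,0,0],
  [0,0,0,0,0,0],
])

```text
clock: 8.62
position: [562.9, -131.4, 44.0]
ee_rot: [-0.604, 0.797, -0.0, 0.0]
contact_force: [-0.8, -0.2, 5.5]
gripper_width: 29.8
grasp_force: 60.0
```

Contact at 5.5 N, so objective 1 is seated. Release, rise, and go to objective 2 at (459.7, 92.7).

Call:
play_rows([
  [0,0,0,0,0,0],
  [0,0,0,0,0,0],
  [0,0,0,0,0,0],
  [0,0,0,0,0,0],
  [0,0,0,0,0,0],
  [0,0,0,0,0,0],
  [0,0,10,0,0,0],
  [0,0,20,0,0,0],
  [0,0,25,0,0,0],
  [0,0,25,0,0,0],
  [0,0,20,0,0,0],
], gripper=1)

```text
clock: 9.53
position: [563.4, -131.5, 145.9]
ee_rot: [-0.604, 0.797, -0.001, 0.001]
contact_force: [0.8, 0.5, -0.4]
gripper_width: 85.7
grasp_force: 0.0
```

Call:
play_rows([
  [-6,14,0,0,0,0],
  [-12,25,0,0,0,0],
  [-12,25,0,0,0,0],
  [-12,25,0,0,0,0],
  [-12,25,0,0,0,0],
  [-12,25,0,0,0,0],
  [-12,25,0,0,0,0],
  [-12,25,0,0,0,0],
  [-9,25,0,0,0,0],
  [-4.2,10,0,0,0,0],
  [0,0,0,0,0,0],
  [0,0,0,0,0,0],
  [0,0,0,0,0,0],
  [0,0,0,0,0,0],
])

```text
clock: 10.7
position: [460.0, 91.7, 143.3]
ee_rot: [-0.603, 0.798, -0.0, -0.0]
contact_force: [-0.6, -0.8, -0.0]
gripper_width: 85.9
grasp_force: 0.0
```

Run:
```python
from h import *
d=grab('top','t3');c=d['image'][130:300,200:500]; cv2.imwrite('pics/c3.png',cv2.resize(c,None,fx=2.6,fy=2.6,interpolation=2)[:,:,::-1])
```

```text
(no output)
```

View pics/c3.png

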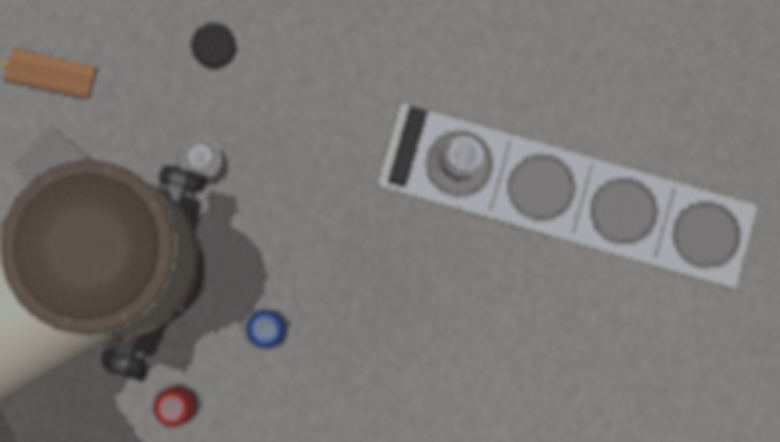

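Objective 1 stands in seat 1. For objective 2 I'll use a partial opening, for clearance from objective 3.

Run:
```python
from h import *
t=load('t3'); print(px2w(t,464.5/2.6-.5+200,154.5/2.6-.5+130,55))
```

```text
[ 563.83551343 -130.85468335   55.        ]
```

Call:
play_rows([
  [0,1,0,0,0,0],
  [0,0,0,0,0,0],
  [0,0,-15,0,0,0],
  [0,0,-20,0,0,0],
  [0,0,-20,0,0,0],
  [0,0,-20,0,0,0],
  [0,0,-15,0,0,0],
  [0,0,-10,0,0,0],
  [0,0,-5,0,0,0],
  [0,0,-2,0,0,0],
  [0,0,0,0,0,0],
  [0,0,0,0,0,0],
  [0,0,0,0,0,0],
], gripper=0.7)

```text
clock: 11.83
position: [460.2, 93.8, 36.9]
ee_rot: [-0.604, 0.797, -0.0, 0.001]
contact_force: [-0.2, 0.8, -0.1]
gripper_width: 59.6
grasp_force: 0.0
```

Call:
play_rows([
  [0,0,0,0,0,0],
  [0,0,0,0,0,0],
  [0,0,0,0,0,0],
  [0,0,0,0,0,0],
  [0,0,0,0,0,0],
  [0,0,0,0,0,0],
  [0,0,0,0,0,0],
  [0,0,0,0,0,0],
  [0,0,0,0,0,0],
], gripper=0)

```text
clock: 12.58
position: [459.9, 93.7, 36.9]
ee_rot: [-0.604, 0.797, -0.0, 0.0]
contact_force: [-1.3, -0.0, 6.1]
gripper_width: 30.5
grasp_force: 59.1
```

Objective 1 is within 1.5 mm of its seat centre. Objective 2 is gripped; to seat 2, a shift of (84, -292).

Call:
play_rows([
  [0,0,6,0,0,0],
  [0,0,15,0,0,0],
  [0,0,22,0,0,0],
  [0,0,22,0,0,0],
  [0,0,15,0,0,0],
  [3,-11,5,0,0,0],
  [6,-20,0,0,0,0],
  [8,-28,0,0,0,0],
  [8,-28,0,0,0,0],
  [8,-28,0,0,0,0],
  [8,-28,0,0,0,0],
  [8,-28,0,0,0,0],
  [8,-28,0,0,0,0],
  [8,-28,0,0,0,0],
  [8,-28,0,0,0,0],
  [8,-25,0,0,0,0],
  [3,-12.4,0,0,0,0],
  [0,0,0,0,0,0],
  [0,0,0,0,0,0],
  [0,0,0,0,0,0],
])

```text
clock: 14.25
position: [542.8, -198.4, 120.6]
ee_rot: [-0.603, 0.797, 0.001, -0.0]
contact_force: [-0.1, -0.2, -1.5]
gripper_width: 30.7
grasp_force: 59.5
```

Call:
play_rows([
  [0,0,-12,0,0,0],
  [0,0,-15,0,0,0],
  [0,0,-15,0,0,0],
  [0,0,-12,0,0,0],
  [0,0,-8,0,0,0],
  [0,0,-4,0,0,0],
  [0,0,-2,0,0,0],
  [0,0,-2,0,0,0],
  [0,0,0,0,0,0],
  [0,0,0,0,0,0],
  [0,0,0,0,0,0],
])

```text
clock: 15.17
position: [544.1, -198.9, 51.8]
ee_rot: [-0.604, 0.797, -0.0, 0.0]
contact_force: [0.5, -0.6, -1.0]
gripper_width: 30.5
grasp_force: 59.5
```

Call:
play_rows([
  [0,0,-1,0,0,0],
  [0,0,-1,0,0,0],
  [0,0,-0.7,0,0,0],
  [0,0,-0.7,0,0,0],
  [0,0,-0.5,0,0,0],
  [0,0,-0.5,0,0,0],
  [0,0,-0.4,0,0,0],
  [0,0,0,0,0,0],
  [0,0,0,0,0,0],
])

```text
clock: 15.92
position: [543.7, -198.9, 48.0]
ee_rot: [-0.604, 0.797, -0.0, -0.0]
contact_force: [-3.5, 1.6, 8.5]
gripper_width: 30.1
grasp_force: 60.7
```

Seated with 8.5 N of contact. Release and go to objective 3.

Call:
play_rows([
  [0,0,0,0,0,0],
  [0,0,0,0,0,0],
  [0,0,0,0,0,0],
  [0,0,0,0,0,0],
  [0,0,0,0,0,0],
  [0,0,0,0,0,0],
  [0,0,10,0,0,0],
  [0,0,20,0,0,0],
  [0,0,25,0,0,0],
  [0,0,25,0,0,0],
  [0,0,20,0,0,0],
  [0,0,5,0,0,0],
], gripper=0.8)

```text
clock: 16.92
position: [545.8, -199.3, 156.2]
ee_rot: [-0.604, 0.797, -0.003, 0.003]
contact_force: [0.6, -0.6, 0.6]
gripper_width: 68.3
grasp_force: 0.0
```

Call:
play_rows([
  [0,13,0,0,0,0],
  [1,25,0,0,0,0],
  [1.5,30,0,0,0,0],
  [1.5,30,0,0,0,0],
  [1.5,30,0,0,0,0],
  [1.5,30,0,0,0,0],
  [1.5,30,0,0,0,0],
  [1.5,30,0,0,0,0],
  [1.5,30,0,0,0,0],
  [1.5,20,0,0,0,0],
  [1,8,0,0,0,0],
  [0,0,0,0,0,0],
  [0,0,0,0,0,0],
  [0,0,0,0,0,0],
  [0,0,0,0,0,0],
])

```text
clock: 18.17
position: [557.4, 76.0, 151.1]
ee_rot: [-0.603, 0.798, 0.0, -0.0]
contact_force: [-0.6, 0.7, 0.6]
gripper_width: 68.2
grasp_force: 0.0
```

Call:
play_rows([
  [0.8,1,0,0,0,0],
  [0,0,0,0,0,0],
  [0,0,-15,0,0,0],
  [0,0,-20,0,0,0],
  [0,0,-20,0,0,0],
  [0,0,-20,0,0,0],
  [0,0,-15,0,0,0],
  [0,0,-10,0,0,0],
  [0,0,-7,0,0,0],
  [0,0,-3,0,0,0],
  [0,0,0,0,0,0],
  [0,0,0,0,0,0],
  [0,0,0,0,0,0],
])

```text
clock: 19.25
position: [559.1, 78.4, 42.3]
ee_rot: [-0.604, 0.797, -0.0, 0.001]
contact_force: [-0.1, -0.5, -0.1]
gripper_width: 68.4
grasp_force: 0.0
```

Call:
play_rows([
  [0,0,0,0,0,0],
  [0,0,0,0,0,0],
  [0,0,0,0,0,0],
  [0,0,0,0,0,0],
  [0,0,0,0,0,0],
  [0,0,0,0,0,0],
  [0,0,0,0,0,0],
  [0,0,0,0,0,0],
  [0,0,0,0,0,0],
  [0,0,0,0,0,0],
], gripper=0)

```text
clock: 20.08
position: [558.6, 78.3, 42.1]
ee_rot: [-0.604, 0.797, -0.0, 0.0]
contact_force: [-2.1, -0.3, 5.8]
gripper_width: 30.8
grasp_force: 59.2
```

Call:
play_rows([
  [0,0,6,0,0,0],
  [0,0,15,0,0,0],
  [0,0,22,0,0,0],
  [0,0,22,0,0,0],
  [0,0,22,0,0,0],
  [-1,-12,10,0,0,0],
  [-2,-22,3,0,0,0],
  [-3,-30,0,0,0,0],
  [-3,-30,0,0,0,0],
  [-3,-30,0,0,0,0],
  [-3,-30,0,0,0,0],
  [-3,-30,0,0,0,0],
  [-3,-30,0,0,0,0],
  [-3,-30,0,0,0,0],
  [-3,-30,0,0,0,0],
  [-3,-30,0,0,0,0],
  [-2,-26,0,0,0,0],
  [-1.2,-14,0,0,0,0],
  [0,0,0,0,0,0],
  [0,0,0,0,0,0],
])

```text
clock: 21.75
position: [524.4, -266.4, 140.6]
ee_rot: [-0.603, 0.798, 0.001, -0.0]
contact_force: [0.2, 0.0, -1.1]
gripper_width: 30.7
grasp_force: 59.4
```

Call:
play_rows([
  [0,0,0,0,0,0],
  [0,0,0,0,0,0],
])

```text
clock: 21.92
position: [525.3, -264.8, 141.2]
ee_rot: [-0.604, 0.797, 0.0, -0.0]
contact_force: [-0.4, -0.2, -2.4]
gripper_width: 30.7
grasp_force: 59.4
```

Down 84 mm to 57, then creep to about 53.

Call:
play_rows([
  [0,-0.8,-12,0,0,0],
  [0,0,-16,0,0,0],
  [0,0,-16,0,0,0],
  [0,0,-14,0,0,0],
  [0,0,-11,0,0,0],
  [0,0,-7,0,0,0],
  [0,0,-4,0,0,0],
  [0,0,-3,0,0,0],
  [0,0,-2,0,0,0],
  [0,0,0,0,0,0],
  [0,0,0,0,0,0],
  [0,0,0,0,0,0],
])

```text
clock: 22.92
position: [525.6, -266.8, 57.0]
ee_rot: [-0.604, 0.797, -0.0, 0.0]
contact_force: [0.2, 0.7, -1.6]
gripper_width: 30.8
grasp_force: 59.5
```

Call:
play_rows([
  [0,0,-0.8,0,0,0],
  [0,0,-0.7,0,0,0],
  [0,0,-0.5,0,0,0],
  [0,0,-0.5,0,0,0],
  [0,0,0,0,0,0],
  [0,0,0,0,0,0],
])

```text
clock: 23.42
position: [525.3, -266.6, 53.8]
ee_rot: [-0.604, 0.797, 0.0, -0.0]
contact_force: [0.1, -0.6, -1.6]
gripper_width: 30.4
grasp_force: 59.5
```

Call:
play_rows([
  [0,0,-0.5,0,0,0],
  [0,0,-0.5,0,0,0],
  [0,0,-0.3,0,0,0],
  [0,0,0,0,0,0],
  [0,0,0,0,0,0],
])

```text
clock: 23.83
position: [525.4, -266.7, 53.1]
ee_rot: [-0.604, 0.797, -0.0, 0.0]
contact_force: [-1.6, 0.9, 3.4]
gripper_width: 30.6
grasp_force: 59.9
```

Seated. Release and go to objective 4.

Call:
play_rows([
  [0,0,0,0,0,0],
  [0,0,0,0,0,0],
  [0,0,0,0,0,0],
  [0,0,0,0,0,0],
  [0,0,0,0,0,0],
  [0,0,0,0,0,0],
  [0,0,10,0,0,0],
  [0,0,20,0,0,0],
  [0,0,25,0,0,0],
  [0,0,25,0,0,0],
  [0,0,20,0,0,0],
  [0,0,10,0,0,0],
], gripper=0.8)

```text
clock: 24.83
position: [526.7, -267.1, 166.6]
ee_rot: [-0.604, 0.797, -0.003, 0.002]
contact_force: [0.2, 0.2, 0.8]
gripper_width: 68.4
grasp_force: 0.0
```

Call:
play_rows([
  [0,14,0,0,0,0],
  [1,28,0,0,0,0],
  [1.2,34,0,0,0,0],
  [1.2,34,0,0,0,0],
  [1.2,34,0,0,0,0],
  [1.2,34,0,0,0,0],
  [1.2,34,0,0,0,0],
  [1.2,34,0,0,0,0],
  [1.2,34,0,0,0,0],
  [1.2,34,0,0,0,0],
  [1.2,34,0,0,0,0],
  [1.2,34,0,0,0,0],
  [1.2,34,0,0,0,0],
  [1.2,34,0,0,0,0],
  [1.2,34,0,0,0,0],
  [1.2,34,0,0,0,0],
  [1,30,0,0,0,0],
  [1,18,0,0,0,0],
  [0.8,8,0,0,0,0],
  [0,0,0,0,0,0],
])

```text
clock: 26.5
position: [545.3, 308.5, 161.5]
ee_rot: [-0.604, 0.797, 0.0, -0.001]
contact_force: [0.4, 0.0, 0.1]
gripper_width: 68.5
grasp_force: 0.0
```

Call:
play_rows([
  [0,0,0,0,0,0],
  [0,0,0,0,0,0],
  [0,0,0,0,0,0],
])

```text
clock: 26.75
position: [545.9, 305.8, 162.7]
ee_rot: [-0.603, 0.798, 0.0, -0.0]
contact_force: [-0.1, -0.4, -0.4]
gripper_width: 68.2
grasp_force: 0.0
```

Call:
play_rows([
  [0,1,0,0,0,0],
  [0,0,0,0,0,0],
  [0,0,-15,0,0,0],
  [0,0,-20,0,0,0],
  [0,0,-20,0,0,0],
  [0,0,-20,0,0,0],
  [0,0,-18,0,0,0],
  [0,0,-12,0,0,0],
  [0,0,-7,0,0,0],
  [0,0,-3,0,0,0],
  [0,0,0,0,0,0],
  [0,0,0,0,0,0],
  [0,0,0,0,0,0],
])

```text
clock: 27.83
position: [546.5, 308.8, 48.8]
ee_rot: [-0.604, 0.797, 0.0, 0.001]
contact_force: [-0.1, -0.4, 0.6]
gripper_width: 68.1
grasp_force: 0.0
```

Call:
play_rows([
  [0,0,0,0,0,0],
  [0,0,0,0,0,0],
  [0,0,0,0,0,0],
  [0,0,0,0,0,0],
  [0,0,0,0,0,0],
  [0,0,0,0,0,0],
  [0,0,0,0,0,0],
  [0,0,0,0,0,0],
  [0,0,0,0,0,0],
  [0,0,0,0,0,0],
], gripper=0)

```text
clock: 28.67
position: [546.0, 308.6, 48.3]
ee_rot: [-0.604, 0.797, -0.0, 0.0]
contact_force: [-1.7, 1.4, 5.1]
gripper_width: 30.7
grasp_force: 59.5
```

Call:
play_rows([
  [0,0,6,0,0,0],
  [0,0,15,0,0,0],
  [0,0,22,0,0,0],
  [0,0,24,0,0,0],
  [0,0,24,0,0,0],
  [0,0,18,0,0,0],
  [-0.7,-12,8,0,0,0],
  [-1.5,-24,0,0,0,0],
  [-1.9,-30,0,0,0,0],
  [-1.9,-30,0,0,0,0],
  [-1.9,-30,0,0,0,0],
  [-1.9,-30,0,0,0,0],
  [-1.9,-30,0,0,0,0],
  [-1.9,-30,0,0,0,0],
  [-1.9,-30,0,0,0,0],
  [-1.9,-30,0,0,0,0],
  [-1.9,-30,0,0,0,0],
  [-1.9,-30,0,0,0,0],
  [-1.9,-30,0,0,0,0],
  [-1.9,-30,0,0,0,0],
])

```text
clock: 30.33
position: [519.2, -89.6, 163.5]
ee_rot: [-0.603, 0.798, 0.001, -0.001]
contact_force: [0.3, -0.8, -1.5]
gripper_width: 30.3
grasp_force: 59.4
```

Call:
play_rows([
  [-1.9,-30,0,0,0,0],
  [-1.9,-30,0,0,0,0],
  [-1.9,-30,0,0,0,0],
  [-1.9,-30,0,0,0,0],
  [-1.9,-30,0,0,0,0],
  [-1.9,-30,0,0,0,0],
  [-1.5,-30,0,0,0,0],
  [-1,-22,0,0,0,0],
  [-0.5,-12,0,0,0,0],
  [0,0,0,0,0,0],
  [0,0,0,0,0,0],
  [0,0,0,0,0,0],
  [0,0,0,0,0,0],
])

```text
clock: 31.42
position: [506.4, -330.6, 164.4]
ee_rot: [-0.604, 0.797, 0.0, -0.0]
contact_force: [-0.3, 0.6, -2.7]
gripper_width: 30.7
grasp_force: 59.4
```

Down 100 mm to about 64.

Call:
play_rows([
  [0,-2,0,0,0,0],
  [0,0,-12,0,0,0],
  [0,0,-16,0,0,0],
  [0,0,-18,0,0,0],
  [0,0,-18,0,0,0],
  [0,0,-14,0,0,0],
  [0,0,-10,0,0,0],
  [0,0,-7,0,0,0],
  [0,0,-4,0,0,0],
  [0,0,-2,0,0,0],
  [0,0,0,0,0,0],
  [0,0,0,0,0,0],
  [0,0,0,0,0,0],
])

```text
clock: 32.5
position: [507.0, -333.9, 64.5]
ee_rot: [-0.604, 0.797, -0.001, 0.0]
contact_force: [0.3, -0.9, -1.8]
gripper_width: 31.0
grasp_force: 59.4
```

Call:
play_rows([
  [0,0,-1,0,0,0],
  [0,0,-0.8,0,0,0],
  [0,0,-0.7,0,0,0],
  [0,0,-0.5,0,0,0],
  [0,0,0,0,0,0],
  [0,0,0,0,0,0],
])

```text
clock: 33.0
position: [506.5, -333.6, 60.5]
ee_rot: [-0.604, 0.797, 0.0, -0.0]
contact_force: [0.9, -0.4, -2.4]
gripper_width: 31.0
grasp_force: 59.4
```

Call:
play_rows([
  [0,0,-0.5,0,0,0],
  [0,0,-0.5,0,0,0],
  [0,0,-0.4,0,0,0],
  [0,0,-0.3,0,0,0],
  [0,0,0,0,0,0],
  [0,0,0,0,0,0],
])

```text
clock: 33.5
position: [506.5, -333.7, 59.3]
ee_rot: [-0.604, 0.797, -0.0, 0.0]
contact_force: [-1.6, 1.6, 2.1]
gripper_width: 30.5
grasp_force: 59.8
```

Seated. Release, rise, back off towards the robot and look.

Call:
play_rows([
  [0,0,0,0,0,0],
  [0,0,0,0,0,0],
  [0,0,0,0,0,0],
  [0,0,0,0,0,0],
  [0,0,0,0,0,0],
  [0,0,0,0,0,0],
  [0,0,10,0,0,0],
  [0,0,20,0,0,0],
  [0,0,25,0,0,0],
  [0,0,30,0,0,0],
  [0,0,30,0,0,0],
  [0,-20,20,0,0,0],
  [0,-30,0,0,0,0],
  [0,-30,0,0,0,0],
  [0,-30,0,0,0,0],
  [0,-30,0,0,0,0],
  [0,-20,0,0,0,0],
  [0,0,0,0,0,0],
  [0,0,0,0,0,0],
  [0,0,0,0,0,0],
], gripper=0.8)

```text
clock: 35.17
position: [506.3, -493.2, 194.1]
ee_rot: [-0.604, 0.797, 0.0, 0.0]
contact_force: [0.6, -0.4, 0.1]
gripper_width: 68.3
grasp_force: 0.0
```

Run:
```python
from h import *
d=grab('top','t5');s=grab('scene','s5')
a=cv2.resize(d['image'][140:270,190:500],None,fx=2.5,fy=2.5,interpolation=2);b=cv2.resize(s['image'][110:270,200:460],None,fx=1.7,fy=1.7,interpolation=2)
o=np.zeros((a.shape[0]+b.shape[0],775,3),np.uint8);o[:a.shape[0],:a.shape[1]]=a;o[a.shape[0]:,:b.shape[1]]=b
cv2.imwrite('pics/c5.png',o[:,:,::-1])
```

```text
(no output)
```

View pics/c5.png

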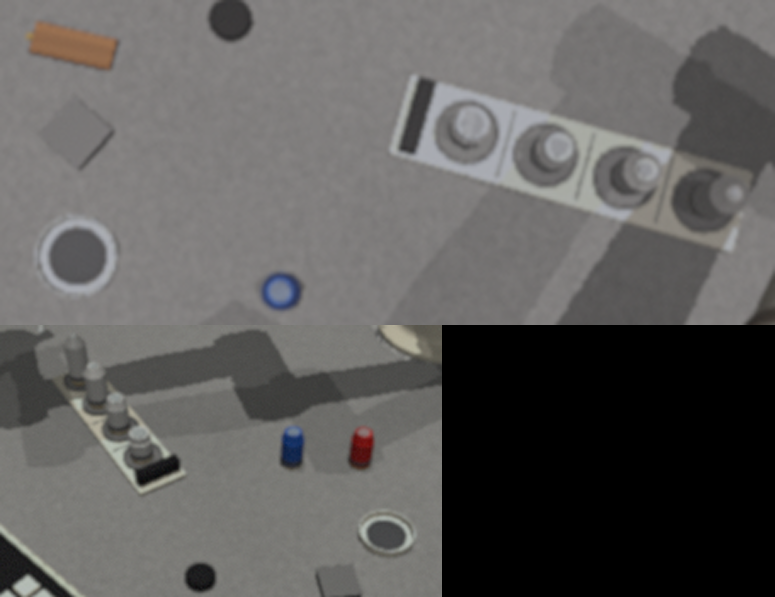

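All four stand in ascending order from the stop, and the dish is unmoved. The tips are at crop (471,124), (559,147), (643,169) and (732,193). I'll check them numerically and hand in if they fit.

Run:
```python
from h import *
t=load('t5'); ok=True
for a,z,s in [((471,124),55,(562.5,-131.3)),((559,147),67,(543.8,-198.7)),((643,169),79,(525,-266.2)),((732,193),91,(506.3,-333.6))]:
    e=px2w(t,a[0]/2.5-.3+190,a[1]/2.5-.3+140,z)[:2]-s; print(e.round(1)); ok&=np.hypot(*e)<7
if ok: print(job_done())
```

```text
[0.6 0.6]
[-0.1 -2.1]
[0.5 0.4]
[-0.   0.7]
the job is handed in; nothing more can be done
None
```

All four objectives stand upright in their seats, shortest at the stop block to longest at the open end, each within about 2 mm of its seat centre by the top camera; the dish was left in place and the job is handed in at about 35 s.

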